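# Slide the terminal cover home until its tab clicks

## Robot

A 7-joint arm with a two-finger parallel gripper is mounted at the origin on the work surface. World frame = base frame: x ahead of the robot, y to its left, z up, the work surface at z = 0. Lengths are in m, angles in rad, forces in N, time in s.
With the tool pointing down it reaches from about 0.35 to 0.9 m from the base axis. Payload 8.1 kg.
Tool frame: the origin (TCP) lies on the centre line of the jaws, within the pads' length; the fingertips stand 17 mm ahead of it and the grasp point (between the pads) lies 2 mm behind it; z points along the fingers, y is the direction in which the jaws open and shut (so a half turn about z gives the same grasp; the last joint's range is limited). The gripper opens to 92 mm and grips with 3 to 60 N. Pads are 19 mm wide; open, the fingers measure 130 mm over their backs; the gripper's body (75 mm by 190 mm) begins 47 mm behind the grasp point.
Start: joints at [1.053, 0.434, 0.025, 1.573, -0.012, 1.134, -0.075], TCP at [0.252, -0.572, 0.244] pointing down, gripper open.
Joint ranges: [-2.62, 2.62], [-0.44, 2.09], [-1.27, 1.32], [0.08, 2.57], [-1.32, 4.46], [0.12, 2], [-2.74, 2.74]. Speed limits (rad/s): [2.22, 2.22, 3.01, 3.01, 3.14, 3.14, 3.14].

## Interface

Orientations are given as a rotation vector (axis times angle).
In Python, from cell import arm gives the robot as it stands.
- The arm moves only by the shell command python3 -m creep 'ROWS' [FORCE]. ROWS is JSON, a list that holds one entry, the list of rows, each a list of 7 numbers: the shift along the world's x, y, z in cm, then the turn, a rotation vector about the world's x, y, z in degrees, then the opening, from -1 (shut) to 1 (fully open), so that 0 is half open. In form: [[[tx, ty, tz, ax, ay, az, jaw], ...]]. A call has 1 to 5 rows; each row is the pose to reach, as a shift and turn from the pose commanded when the call began; what a row does not reach only later rows make up. A row lasts 1/10 s, in which the tool goes at most 50 mm and 8.59 degrees, less where a joint would pass 70% of its speed; a pose out of reach is approached as far as the arm can. A call with a gripper value outside its range is refused whole. The fingers move at their own pace and stop on an object; FORCE is the grip in N (left out, the last holds). Time passes only in rows, so rows that repeat a pose let the fingers close. It gives the time, the measured TCP pose, the force and the opening at its end, in the units of the state.
- arm.observe(): the state, without advancing time (a new reading comes with each control period).
- arm.get_image(name): name is "scene" or "top"; returns the picture (480x640x3 uint8, red, green, blue); there is no depth.
- arm.camera_model(name): a dict with "vfov" (degrees; the focal length in pixels is half the picture's height over the tangent of half this angle, whatever the lens; pixels are square), "cx", "cy" (the principal point, pixels), "cam_to_world" (4x4, takes a point from camera to world coordinates). Camera axes: x right, y down, z forward; pixel columns grow to the right and rows downward; lengths in m; the calibration is good to about 2 mm. A picture is of the moment at which its call begins. camera_model takes no time and is no camera call.
- arm.sign_off(): hands the job in, once; it reports no verdict.
The state is a dict: "clock": time; "joints": joint angles; "dq": joint speeds; "joint_efforts": joint torques, N m; "position": TCP position; "ee_rot": TCP orientation; "force": force on the tool from outside, world axes, zero at the start; "ft_torque": the same for the moment, N m; "width": opening from 0.0 (shut) to 1.0 (fully open).
Only numpy, scipy, OpenCV 4.12 (cv2) and the standard library are available. Lean on these libraries where they do the work, as an engineer would, in place of code of your own. Each camera call takes 0.05 s, during which the arm holds its last target.

## Task

Pick up the orange slide cover, set it gently into the mouth of the grey connector housing and slide it along the rails over the open terminal bay, yellow tab trailing, until it is fully home and the tab has clicked down behind the white ledge. Feel for the click, never press cover and housing together with more than 40 N, and do not slam them. Leave the cover shut, let go of it, and do not shift the spare connectors or the screwdriver.

Things in the scene. Friction and masses are not known exactly. Their poses are not given: they have to be found in the camera images.
- nest: Dark steel nest fixed to the bench, base 200 x 110 x 12 mm, carrying the grey housing on a spring-backed carriage. Origin on the bench, z up, x = direction in which the cover is pushed home (mouth at -x, end stop at +x), y across the rails. A 36 mm high steel spring block stands at x 85 to 103 mm.
- housing: Grey connector housing, 125 x 72 mm (86 at the mouth), top 62 mm above the bench, open over brass terminals. Origin and axes as nest at rest, but under load it gives way along +x against a spring (1.2 N per mm, at most 7 mm, then rigid) and stands millimetres farther than first measured. End stop face x 45 mm, top z 60 mm. Fragile: over 40 N between cover and housing cracks them.
- mouth (a point): Open mouth of the rails, at x -70, y 0, z 50 mm in the housing's frame (axes as the housing): start of the two rail floors (top z 50 mm, |y| 17 to 36 mm, on to x 45). Side walls flare from |y| 35 mm here in to 29 mm at x -38. Overhanging lips, x -36 to 45, |y| above 23.5 mm, underside z 58 mm (raised lead-in from x -46): the cover must enter lengthwise.
- ledge (a point): Top rear edge of the white ledge, a low wall across the mouth: x -52 to -50, |y| under 10 mm, z 50 to 55.5 mm in the housing's frame (point at x -50, y 0, z 55.5 mm, axes as the housing). Pushing the tab over it takes about 5 to 15 N along the rails (more if the cover is held tilted), most just before the tab drops behind it.
- home (a point): Point on the housing, 50 mm above its origin: where the origin of cover lies when the cover is fully home against the end stop. The click comes about 2 mm before that. Axes as the housing.
- cover: Orange slide cover, 90 x 56 mm, loose, flat on the bench at first, about 90 g. Origin: centre of its underside, z up, x = its leading direction. Two runners (|y| 18 to 28, z 0 to 5, x -45 to 45 mm) slide on the rail floors under the lips; middle panel at z 6.5 to 10.5 mm. Grip rib across it: 14 mm along x, 32 mm along y, centred at x 15 mm, z 10.5 to 40.5 mm.
- rib (a point): Grip point in the rib of the cover, at x 15 mm, y 0, z 33 mm in the cover's frame; axes as the cover. Pinch the 14 mm thickness (along x).
- tab (a joint): The cover's yellow flexible tab at its trailing (-x) end, 22 mm wide. Its hook slopes down from x -33 mm to the underside level at x -47 and ends in an upright face at x -48 mm that catches behind the ledge. Value in rad: 0 relaxed, grows as the tab is bent up (0.04 to 0.14 on top of the ledge), springs back to 0 past it.
- plug_a: Spare grey connector, 60 x 36 x 26 mm, loose. Origin at the centre of its underside. Leave alone.
- plug_b: Spare grey connector, 60 x 36 x 26 mm, loose. Origin at the centre of its underside. Leave alone.
- screwdriver: Screwdriver lying on the bench, handle to its -x, about 200 mm long. Leave alone.
Not all that is in view belongs to the job. There is more than one size of the cover; the one meant has the size given above. Of the things shaped like the nest, the steel one is meant.

How it is judged:
On the way, in this order (a step that is already met when the one before it is completed fails the run):
1. the cover's leading end has entered the rails under the lips, straight and level, before the tab reaches the ledge (x of cover in the frame of home between -0.065 and -0.026 m and z of cover in the frame of home between -0.002 and 0.005 m and y of cover in the frame of home between -0.004 and 0.004 m), for 0.1 s.
2. the tab rides up the ledge as the cover slides on in the rails (value of joint tab above 0.025 rad and x of cover in the frame of home above -0.02 m and z of cover in the frame of home below 0.005 m), for 0.02 s.
At the end, for the whole second after the job is handed in: The cover lies in the rails within 3 mm of fully home (along and across the rails), down on the rail floors within 3 mm, its tab relaxed (under 0.035 rad) behind the ledge, at rest and released (x of cover in the frame of home between -0.003 and 0.0025 m and y of cover in the frame of home between -0.003 and 0.003 m and z of cover in the frame of home between -0.002 and 0.003 m and value of joint tab below 0.035 rad and linear speed of cover below 0.02 m/s); the robot touches nothing.
It fails at once if in the rails, cover and housing pressed together with more than 40 N (contact force between cover and housing above 40 N and x of cover in the frame of home above -0.09 m).
It fails at once if the cover slammed against the housing (over 80 N) anywhere (contact force between cover and housing above 80 N).
It fails at once if a spare connector or the screwdriver shifted by more than 20 mm (distance of any of plug_a, plug_b, screwdriver from where it was at the start of the episode above 0.02 m).
It also fails if it takes over 61 s, if anything falls off the work surface, if the arm or the gripper's body presses on something with over 40 N, if the wrist force passes 120 N, or if a joint passes its speed limit or range.

## Working session

There is one attempt and no reset: what is moved stays moved. The work goes in short steps, Python scripts to look and compute and a shell command to move; the robot and the scene stay as the last step left them, time stands still between calls to the robot, and variables do not carry over. Pictures are saved under pics/ and viewed, and the job is handed in when it is done.

```bash
ls; mkdir -p pics
python3 - <<'E'
from cell import arm
import cv2
s=arm.observe()
for k,v in s.items(): print(k,v)
for n in("scene","top"):
    m=arm.camera_model(n); print(n,m)
    cv2.imwrite(f"pics/{n}0.png",arm.get_image(n)[:,:,::-1])
E
```

```text
pics
clock 0.0
joints [ 1.05339711  0.43521464  0.02493464  1.57410614 -0.01158338  1.13400004
 -0.07508135]
dq [ 5.36003982e-05 -9.91203020e-04 -1.08880404e-03 -1.06713470e-04
 -1.30349331e-03  1.75844436e-03 -1.27551716e-04]
joint_efforts [-2.02060750e-03 -6.67865539e+01  9.84020345e-01 -3.14465475e+01
 -6.04457804e-02  4.25900705e-02  1.36450003e-04]
position [ 0.25164497 -0.57156337  0.2429462 ]
ee_rot [-3.07278868e+00 -6.46577705e-01  7.28614065e-04]
force [ 0.42131929  0.54157047 -0.13289794]
ft_torque [-0.02373475 -0.00115902  0.03156155]
width 1.0009198757817304
scene {'vfov': 52.71499324963899, 'cx': 325.1476414963239, 'cy': 225.1076358614662, 'cam_to_world': array([[ 0.08475384,  0.74426738, -0.66248235,  1.17042112],
       [ 0.99629554, -0.07301607,  0.04542972, -0.05374778],
       [-0.01455999, -0.66387855, -0.74769866,  0.78059496],
       [ 0.        ,  0.        ,  0.        ,  1.        ]])}
top {'vfov': 46.85336035189743, 'cx': 318.3094331762257, 'cy': 237.13314907666958, 'cam_to_world': array([[ 0.02192801, -0.99168984,  0.12676918,  0.38047407],
       [-0.99942285, -0.01845311,  0.0285211 , -0.0071609 ],
       [-0.0259448 , -0.12732143, -0.99152212,  1.25613932],
       [ 0.        ,  0.        ,  0.        ,  1.        ]])}
```

View pics/scene0.png

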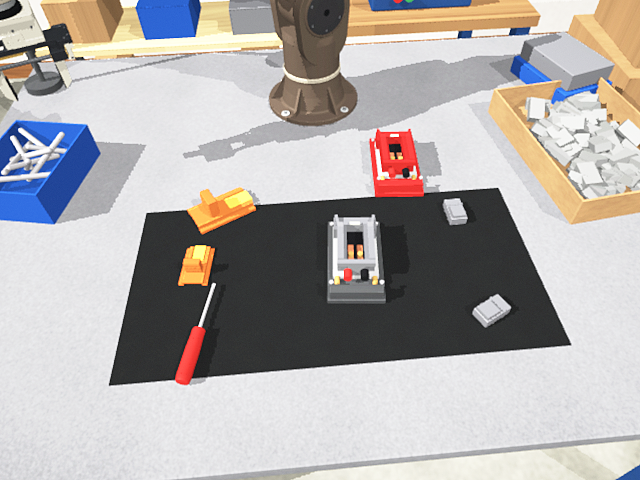

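View pics/top0.png

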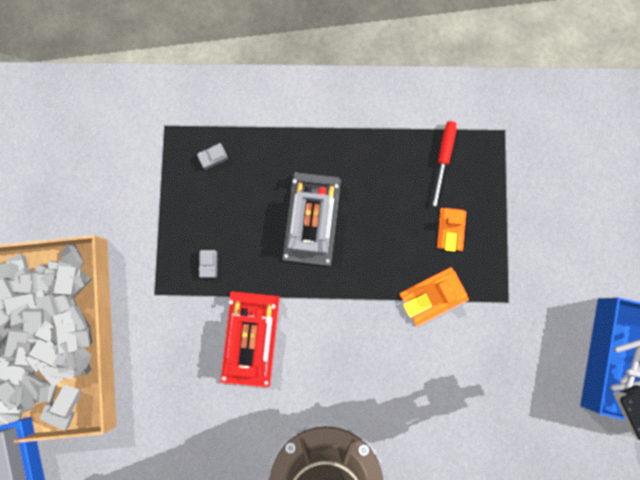

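Candidates for the cover are the orange piece at top (452,229) and the larger one at (433,297). Candidates for the nest are grey steel at (312,220) and red at (250,340). At about 443 px/m, the (452,229) piece is about 90x56 mm, so it is the one meant. I'll check it in close crops.

Run:
```python
import cv2,numpy as np
t=cv2.imread('pics/top0.png'); s=cv2.imread('pics/scene0.png')
a=cv2.resize(t[165:275,265:350],None,fx=5,fy=5,interpolation=cv2.INTER_CUBIC)
b=cv2.resize(t[195:335,395:475],None,fx=4,fy=4,interpolation=cv2.INTER_CUBIC)
h=560
o=np.zeros((h,a.shape[1]+b.shape[1],3),np.uint8);o[:a.shape[0],:a.shape[1]]=a;o[:b.shape[0],a.shape[1]:]=b
cv2.imwrite('pics/c1.png',o)
a=cv2.resize(s[205:310,315:395],None,fx=5,fy=5,interpolation=cv2.INTER_CUBIC)
b=cv2.resize(s[235:295,170:225],None,fx=7,fy=7,interpolation=cv2.INTER_CUBIC)
o=np.zeros((h,a.shape[1]+b.shape[1],3),np.uint8);o[:a.shape[0],:a.shape[1]]=a;o[:b.shape[0],a.shape[1]:]=b
cv2.imwrite('pics/c2.png',o)
```

```text
(no output)
```

View pics/c1.png

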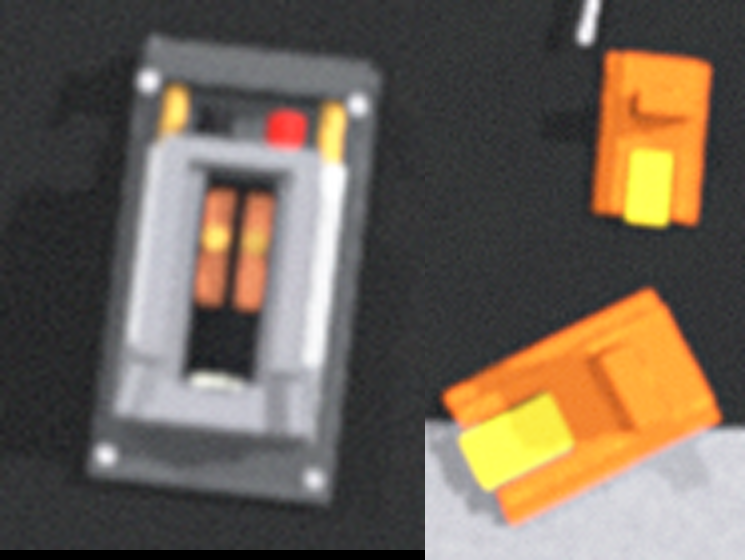

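View pics/c2.png

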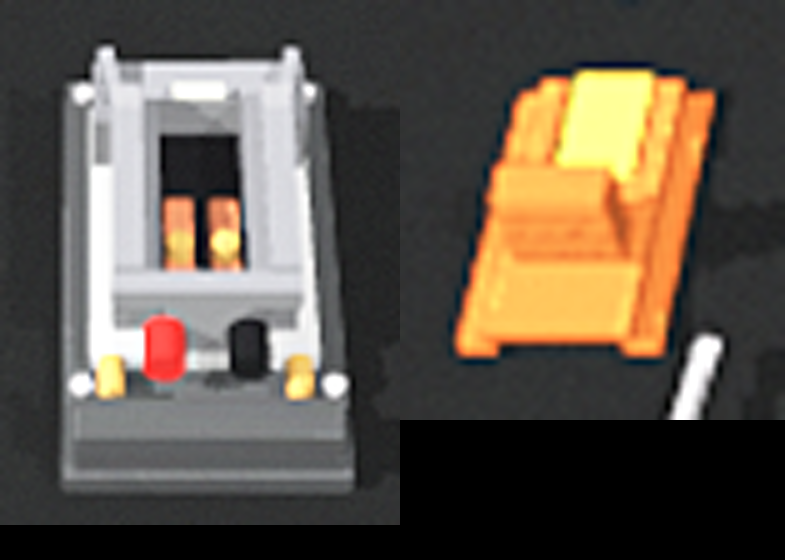

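```bash
cat > h.py <<'E'
import numpy as np,cv2
from cell import arm
class Cam:
    def __init__(s,n):
        m=arm.camera_model(n); s.f=240/np.tan(np.radians(m['vfov']/2)); s.c=np.array([m['cx'],m['cy']]); s.T=np.array(m['cam_to_world']); s.I=np.linalg.inv(s.T)
    def proj(s,P):
        q=np.atleast_2d(P)@s.I[:3,:3].T+s.I[:3,3]; return q[:,:2]/q[:,2:]*s.f+s.c
    def ray(s,uv):
        d=np.r_[(np.array(uv)-s.c)/s.f,1]; return s.T[:3,3],s.T[:3,:3]@d
    def atz(s,uv,z):
        o,d=s.ray(uv); return o+d*(z-o[2])/d[2]
C={n:Cam(n) for n in('scene','top')}
def tf(p,P):
    x,y,z,a=p; P=np.atleast_2d(P); R=np.array([[np.cos(a),-np.sin(a),0],[np.sin(a),np.cos(a),0],[0,0,1]]); return P@R.T+[x,y,z]
def box(a,b,c,d,e,f): return np.array([[x,y,z] for x in(a,b) for y in(c,d) for z in(e,f)])/1000
COV=[box(-45,45,18,28,0,5),box(-45,45,-28,-18,0,5),box(-45,45,-20,20,6.5,10.5),box(8,22,-16,16,10.5,40.5),box(-48,-30,-11,11,2,11)]
def mask(p,cam,boxes=COV,s=4):
    m=np.zeros((480*s,640*s),np.uint8)
    for b in boxes:
        q=(cam.proj(tf(p,b))*s+ (s-1)/2); cv2.fillConvexPoly(m,cv2.convexHull(np.round(q).astype(np.int32)),1)
    return m
E
python3 - <<'E'
from h import *
from scipy.optimize import minimize
ims={n:cv2.imread(f'pics/{n}0.png') for n in C}
roi={'scene':(165,225,235,300),'top':(430,475,200,258)}
S=4;tg={}
for n in C:
    x0,x1,y0,y1=roi[n]
    big=cv2.resize(ims[n],None,fx=S,fy=S,interpolation=cv2.INTER_LINEAR)
    hsv=cv2.cvtColor(big,cv2.COLOR_BGR2HSV)
    m=((hsv[...,0]>5)&(hsv[...,0]<35)&(hsv[...,1]>130)&(hsv[...,2]>110)).astype(np.uint8)
    k=np.zeros_like(m);k[y0*S:y1*S,x0*S:x1*S]=1;tg[n]=m*k
    ys,xs=np.nonzero(tg[n]);print(n,xs.mean()/S,ys.mean()/S,xs.min()/S,xs.max()/S,ys.min()/S,ys.max()/S)
def cost(q,ns=('top','scene')):
    p=np.array(q)*[.01,.01,.01,.1]; c=0
    for n in ns:
        m=mask(p,C[n]); c+=1-(m&tg[n]).sum()/max(1,(m|tg[n]).sum())
    return c
p0=np.r_[C['top'].atz((452,229),.01),-.05];p0[2]=0;print(p0)
for ns in (('top','scene'),('top',),('scene',)):
  if len(ns)==2: f=lambda q:cost(q,ns); q0=p0/[.01,.01,.01,.1]
  else: f=lambda q:cost([q[0],q[1],0,q[2]],ns); q0=(p0/[.01,.01,.01,.1])[[0,1,3]]
  sim=np.vstack([q0]+[q0+np.eye(len(q0))[i]*.8 for i in range(len(q0))])
  r=minimize(f,q0,method='Nelder-Mead',options=dict(initial_simplex=sim,xatol=.005,fatol=1e-4))
  print(ns,r.x,r.fun)
E
```

```text
scene 196.4113480555724 267.180018807256 177.75 214.75 245.0 285.75
top 451.7285247307218 229.38993087187183 436.75 466.75 207.25 252.0
[ 0.5639365 -0.2729656  0.        -0.05     ]
('top', 'scene') [ 56.70229146 -27.22305305   0.26229262  -0.96602296] 0.240312765871332
('top',) [ 56.54090238 -27.31559152  -1.13698276] 0.10647875247843097
('scene',) [ 56.50471188 -27.32473147  -1.05929021] 0.1374004442758845
```

Run:
```python
import cv2
t=cv2.imread('pics/top0.png'); s=cv2.imread('pics/scene0.png')
def crop(im,x0,y0,w,h,k,fn):
    o=cv2.resize(im[y0:y0+h,x0:x0+w],None,fx=k,fy=k,interpolation=cv2.INTER_CUBIC)
    for x in range(x0-x0%10+10,x0+w,10): cv2.putText(o,str(x),(int((x-x0+.5)*k),10),0,.4,(0,255,255),1);cv2.line(o,(int((x-x0+.5)*k),12),(int((x-x0+.5)*k),18),(0,255,255))
    for y in range(y0-y0%10+10,y0+h,10): cv2.putText(o,str(y),(0,int((y-y0+.5)*k)+4),0,.4,(0,255,255),1);cv2.line(o,(26,int((y-y0+.5)*k)),(34,int((y-y0+.5)*k)),(0,255,255))
    o=cv2.convertScaleAbs(o,alpha=1.3,beta=20)
    cv2.imwrite(fn,o)
crop(s,318,208,75,100,6,'pics/ns.png'); crop(t,275,168,75,102,5.8,'pics/nt.png')
```

```text
(no output)
```

View pics/ns.png

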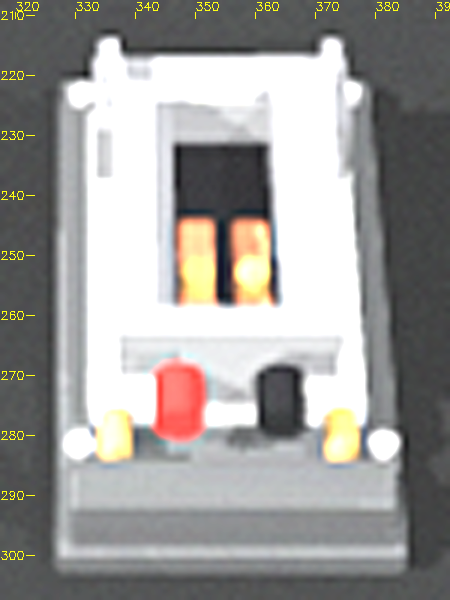

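View pics/nt.png

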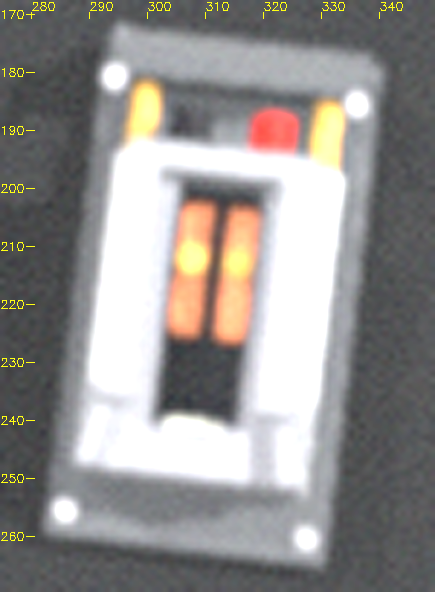

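Run:
```python
from h import *
from scipy.optimize import least_squares
P=[('top',(-100,55,12),(281.7,258.9)),('top',(-100,-55,12),(330.5,265.4)),
('top',(-70,43,62),(287.4,247.2)),('top',(-70,-43,62),(327.1,252.8)),
('top',(55,36,62),(295.5,192)),('top',(55,-36,62),(334,197.2)),
('scene',(-100,-55,12),(328,221.2)),('scene',(-100,55,12),(378.8,221.2)),
('scene',(100,-55,0),(327.2,302.5)),('scene',(100,55,0),(385,302.5)),
('scene',(100,-55,12),(327.2,298.3)),('scene',(100,55,12),(385,298)),
('scene',(55,-36,60),(337.8,263.8)),('scene',(55,36,60),(374.5,263.8))]
def res(p,sel):
    return np.concatenate([C[n].proj(tf(p,np.array(x)/1000))[0]-uv for n,x,uv in sel])
for name,sel in(('all',P),('top',P[:6]),('scene',P[6:])):
    g=(lambda p:res(p,sel)) if name=='all' else (lambda p:res([p[0],p[1],0,p[3]],sel))
    r=least_squares(g,[.5,0.03,0,-.1],loss='soft_l1'); print(name,r.x.round(4)); print(r.fun.reshape(-1,2).round(1).tolist())
    if name=='all': p=r.x
print([C['top'].atz(u,.012).round(4).tolist() for u in((281.7,258.9),(330.5,265.4))])
p[2]=0
for n,fn in(('scene','ns2'),('top','nt2')):
    im=cv2.imread(f'pics/{n}0.png');x0,y0=(318,208) if n=='scene' else (275,168)
    k=5.8;o=cv2.resize(im[y0:y0+102,x0:x0+75],None,fx=k,fy=k,interpolation=cv2.INTER_CUBIC)
    for b,c in((box(-100,100,-55,55,0,12),(0,255,0)),(box(85,103,-55,55,12,36),(255,0,255)),(box(-52,-50,-10,10,50,55.5),(0,0,255)),(box(-36,45,23.5,36,58,62),(255,255,0)),(box(-36,45,-36,-23.5,58,62),(255,255,0)),(box(-70,55,-36,36,50,50),(0,128,255))):
        q=(C[n].proj(tf(p,b))-[x0-.5,y0-.5])*k
        for i in range(8):
            for j in range(i):
                if bin(i^j).count('1')==1: cv2.line(o,tuple(q[i].astype(int)),tuple(q[j].astype(int)),c,1)
    cv2.imwrite(f'pics/{fn}.png',o)
```

```text
all [ 0.5755  0.0452 -0.0056 -0.097 ]
[[0.4, 3.4], [-0.2, 2.5], [-0.2, 0.2], [-0.8, -0.8], [2.0, -0.1], [-4.2, -1.6], [-0.3, -1.1], [0.0, -1.1], [-0.3, -0.2], [-0.1, -0.1], [-0.4, 0.5], [0.4, 0.9], [-0.9, 0.5], [1.0, 0.5]]
top [ 0.5746  0.0417 -0.11   -0.1304]
[[0.3, 2.6], [-0.2, 3.4], [0.2, -0.4], [-0.4, -0.2], [4.2, -0.6], [-1.9, -1.1]]
scene [ 0.579   0.0447 -0.0079 -0.0963]
[[-0.4, -1.6], [0.2, -1.7], [-0.4, -0.2], [0.2, -0.1], [-0.5, 0.5], [0.7, 0.9], [-0.9, 0.2], [1.2, 0.2]]
[[0.4885, 0.1102, 0.012], [0.476, -0.0002, 0.012]]
```

Run:
```python
import cv2,numpy as np
cv2.imwrite('pics/n2.png',np.hstack([cv2.imread('pics/ns2.png'),cv2.imread('pics/nt2.png')])[:600,:800])
```

```text
(no output)
```

View pics/n2.png

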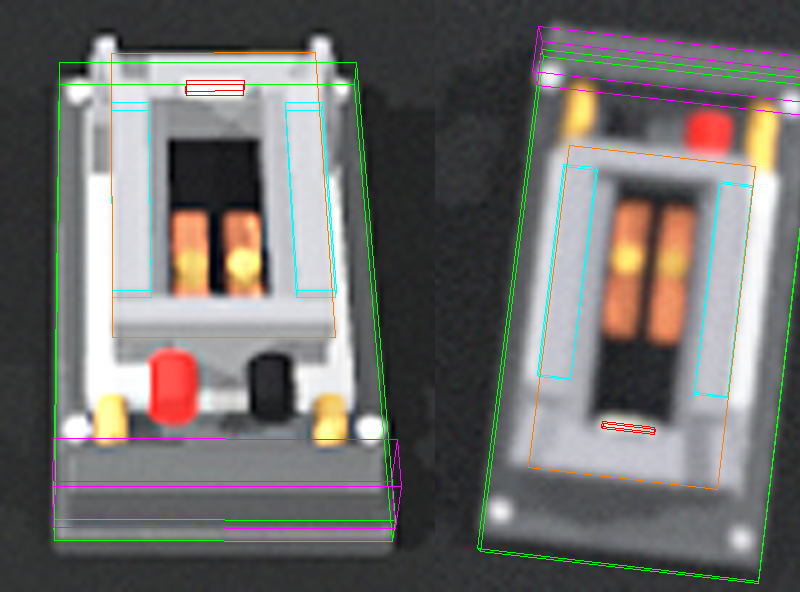

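```bash
cat > ov.py <<'E'
from h import *
import sys
def overlay(n,p,fn,x0,y0,w,h,k,src,boxes,gamma=.6):
    im=cv2.imread(src); im=(255*(im/255.)**gamma).astype(np.uint8)
    o=cv2.resize(im[y0:y0+h,x0:x0+w],None,fx=k,fy=k,interpolation=cv2.INTER_CUBIC); raw=o.copy()
    for b,c in boxes:
        q=(C[n].proj(tf(p,b))-[x0-.5,y0-.5])*k
        for i in range(8):
            for j in range(i):
                if bin(i^j).count('1')==1: cv2.line(o,tuple(q[i].astype(int)),tuple(q[j].astype(int)),c,1)
    cv2.imwrite(fn,np.hstack([raw,o]))
NB=[(box(-100,100,-55,55,0,12),(0,255,0)),(box(85,103,-55,55,12,36),(255,0,255)),(box(-52,-50,-10,10,50,55.5),(0,0,255)),(box(-36,45,23.5,36,58,62),(255,255,0)),(box(-36,45,-36,-23.5,58,62),(255,255,0)),(box(-70,45,-17,17,50,50),(0,128,255)),(box(45,55,-36,36,60,60),(0,255,255))]
E
cat > a.py <<'E'
from ov import *
p=[float(v) for v in sys.argv[1:5]]
overlay('top',p,'pics/ot%s.png'%sys.argv[5],272,165,76,108,5.2,'pics/top0.png',NB)
overlay('scene',p,'pics/os%s.png'%sys.argv[5],320,208,72,100,5.5,'pics/scene0.png',NB)
E
python3 a.py .580 .0455 0 -.1 1
```

```text
(no output)
```

View pics/ot1.png

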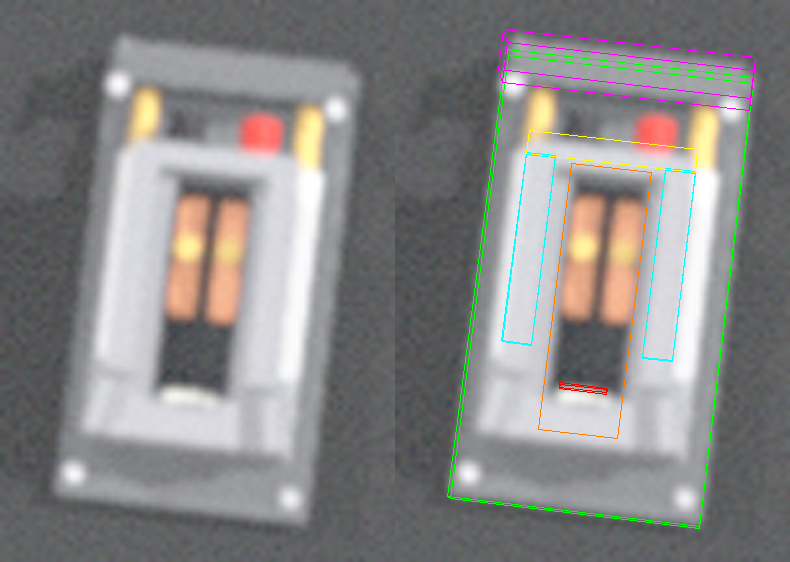

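View pics/os1.png

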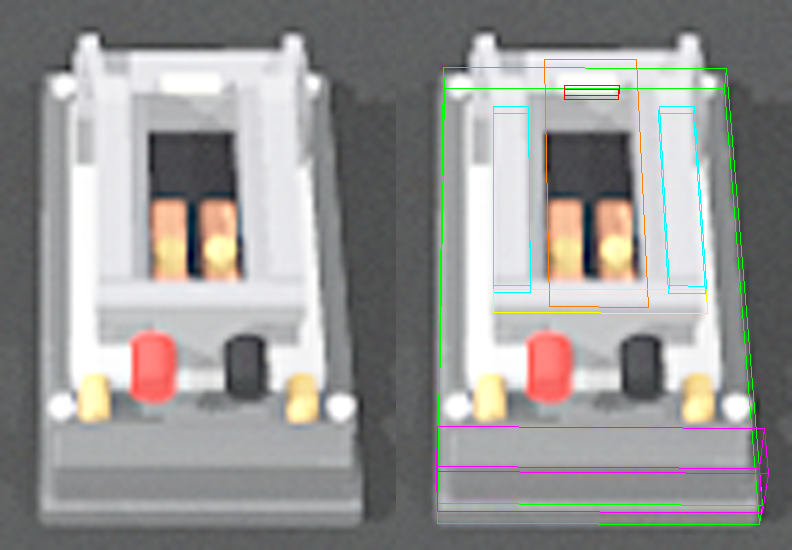

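Run:
```python
from ov import *
B=[(b,(255,0,0)) for b in COV]
overlay('top',[.5655,-.2728,0,-.108],'pics/oc1.png',428,198,48,62,8,'pics/top0.png',B,1)
overlay('scene',[.5655,-.2728,0,-.108],'pics/oc2.png',168,235,55,62,7,'pics/scene0.png',B,1)
```

```text
(no output)
```

View pics/oc1.png

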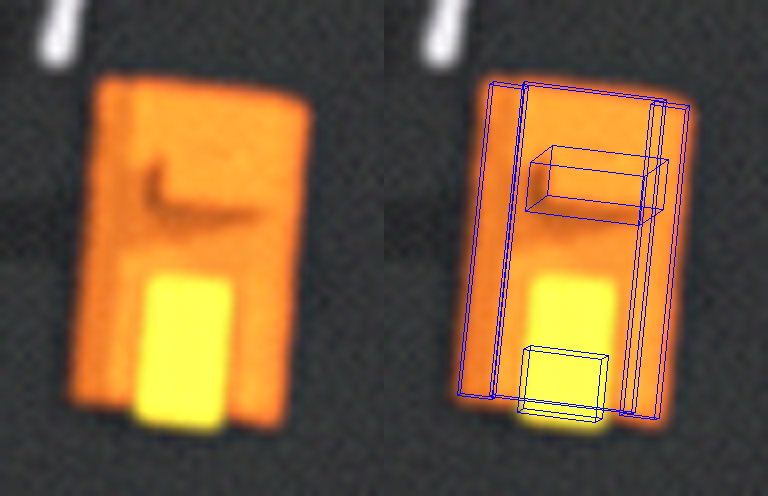

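View pics/oc2.png

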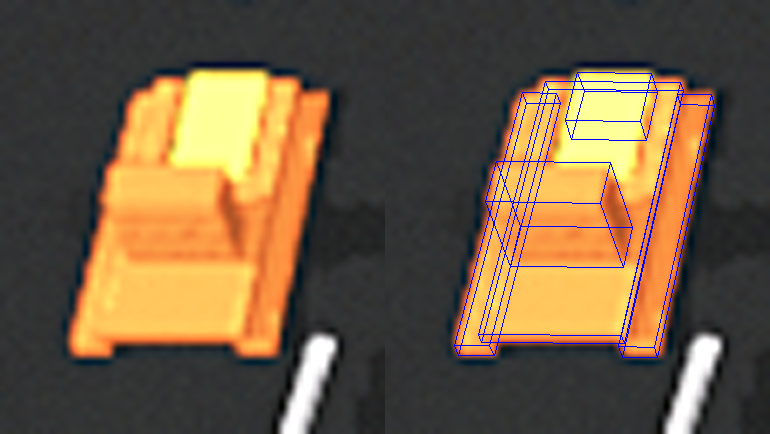

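The overlay confirms the small cover (90x56) at about (0.5655, -0.273), yaw about -0.1. The housing is at about (0.576, 0.045), yaw about -0.1, with its mouth towards the robot. Next I move above the rib.

```bash
python3 -m creep '[[[3.6,3.3,-0.5,0,0,6.7,0],[7.2,6.6,-1,0,0,13.4,0],[10.8,9.9,-1.5,0,0,20.1,0],[14.4,13.2,-2,0,0,26.8,0],[18,16.5,-2.5,0,0,33.5,0]]]' 20
python3 -m creep '[[[3.6,3.3,-0.5,0,0,6.7,0],[7.2,6.6,-1,0,0,13.4,0],[10.8,9.9,-1.5,0,0,20.1,0],[14.9,13.2,-2,0,0,27,0],[14.9,13.2,-2,0,0,27,0]]]' 20
```

```text
clock: 0.6
position: [0.4328, -0.4054, 0.2184]
ee_rot: [-2.754, -1.512, 0.0]
force: [1.2, -1.0, -0.4]
width: 0.614
clock: 1.1
position: [0.5855, -0.2672, 0.1977]
ee_rot: [-2.314, -2.121, -0.007]
force: [-0.2, 0.4, -0.6]
width: 0.5
```

```bash
cat > st.py <<'E'
from h import *
from scipy.spatial.transform import Rotation as R
s=arm.observe(); M=R.from_rotvec(s['ee_rot']).as_matrix()
a=np.degrees(np.arctan2(M[1,1],M[0,1]))
print('t %.2f pos %s yangle %.2f z %s F %s T %s w %.3f'%(s['clock'],(s['position']*100).round(2),a,M[:,2].round(4),s['force'].round(1),s['ft_torque'].round(2),s['width']))
E
python3 st.py
```

```text
t 1.10 pos [ 58.55 -26.72  19.77] yangle -4.98 z [ 0.0018  0.005  -1.    ] F [-0.2  0.4 -0.6] T [ 0.02 -0.1  -0.02] w 0.500
```

```bash
python3 -m creep '[[[0,0,-4,0,0,-0.5,0],[0,0,-8,0,0,-0.5,0],[0,0,-11,0,0,-0.5,0],[0,0,-11,0,0,-0.5,0]]]' ; python3 st.py
python3 - <<'E'
from h import *
for n in C: cv2.imwrite(f'pics/{n}1.png',arm.get_image(n)[:,:,::-1])
s=cv2.imread('pics/scene1.png')[150:310,120:280];t=cv2.imread('pics/top1.png')[160:320,370:530]
cv2.imwrite('pics/v1.png',cv2.resize(np.hstack([s,t]),(800,400),interpolation=cv2.INTER_CUBIC))
E
```

```text
clock: 1.5
position: [0.5775, -0.2741, 0.0841]
ee_rot: [-2.334, -2.092, 0.006]
force: [-1.0, 0.7, 0.1]
width: 0.501
t 1.50 pos [ 57.75 -27.41   8.41] yangle -6.25 z [-0.008   0.0031 -1.    ] F [-1.   0.7  0.1] T [-0.02 -0.1  -0.01] w 0.501
```

View pics/v1.png

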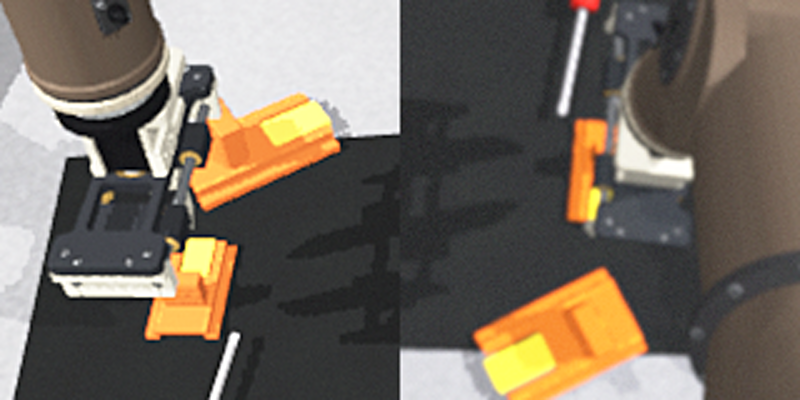

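Run:
```python
from h import *
from scipy.spatial.transform import Rotation as R
s=arm.observe(); M=R.from_rotvec(s['ee_rot']).as_matrix(); p=s['position']
print(p)
for n in C:
    im=cv2.imread(f'pics/{n}1.png')
    x0,y0=(120,170) if n=='scene' else (400,160)
    k=5;o=cv2.resize(im[y0:y0+110,x0:x0+80],None,fx=k,fy=k,interpolation=cv2.INTER_CUBIC)
    def ln(a,b,c):
        q=(C[n].proj(np.array([p+M@np.array(a),p+M@np.array(b)]))-[x0-.5,y0-.5])*k
        cv2.line(o,tuple(q[0].astype(int)),tuple(q[1].astype(int)),c,1)
    for sg in(-1,1):
        w=sg*.023
        ln([-.0095,w,.017],[.0095,w,.017],(255,0,255));ln([0,w,.017],[0,w,-.03],(0,255,0))
    ln([0,-.095,-.049],[0,.095,-.049],(255,255,0));ln([-.037,0,-.049],[.037,0,-.049],(255,255,0));ln([0,0,0],[0,0,-.1],(0,0,255))
    cv2.imwrite(f'pics/t_{n}.png',o)
cv2.imwrite('pics/v2.png',np.hstack([cv2.imread('pics/t_scene.png'),cv2.imread('pics/t_top.png')]))
```

```text
[ 0.58073571 -0.27505081  0.08894773]
```

View pics/v2.png

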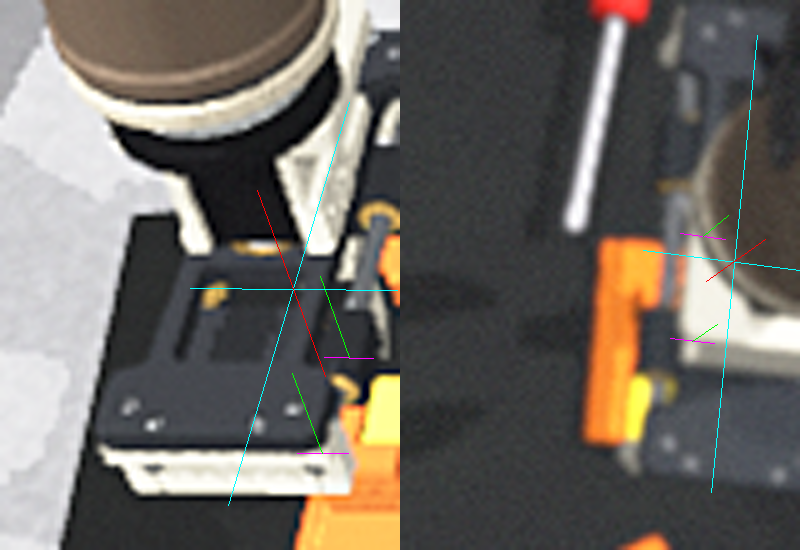

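```bash
python3 -m creep '[[[0,0.05,-2,0,0,0,0],[0,0.05,-4,0,0,0,0],[0,0.05,-5.3,0,0,0,0],[0,0.05,-5.3,0,0,0,0],[0,0.05,-5.3,0,0,0,0]]]'; python3 st.py
python3 -m creep '[[[0,0,0,0,0,0,-0.5],[0,0,0,0,0,0,-0.9],[0,0,0,0,0,0,-0.9],[0,0,0,0,0,0,-0.9],[0,0,0,0,0,0,-0.9]]]' 20; python3 st.py
```

```text
clock: 2.1
position: [0.5816, -0.2748, 0.037]
ee_rot: [2.338, 2.096, 0.001]
force: [0.8, -0.2, 0.5]
width: 0.5
t 2.10 pos [ 58.16 -27.48   3.7 ] yangle -6.25 z [ 1.4e-03 -5.0e-04 -1.0e+00] F [ 0.8 -0.2  0.5] T [ 0.02 -0.08  0.01] w 0.500
clock: 2.6
position: [0.5808, -0.2745, 0.0359]
ee_rot: [2.339, 2.097, -0.0]
force: [-1.6, 0.1, 2.2]
width: 0.15
t 2.60 pos [ 58.08 -27.45   3.59] yangle -6.24 z [-0.e+00 -1.e-04 -1.e+00] F [-1.6  0.1  2.2] T [ 0.03  0.06 -0.02] w 0.150
```

```bash
python3 -m creep '[[[0,0,0,0,0,0,-0.9],[0,0,2,0,0,0,-0.9],[0,0,5,0,0,0,-0.9],[0,0,9,0,0,0,-0.9],[0,0,9,0,0,0,-0.9]]]' 35; python3 st.py
python3 -m creep '[[[-1,3,0,0,0,0.1,-0.9],[-2.5,7,0,0,0,0.2,-0.9],[-4,11,0,0,0,0.3,-0.9],[-5.5,15,0,0,0,0.4,-0.9],[-7,19,0,0,0,0.5,-0.9]]]'
python3 -m creep '[[[-1.5,4,0,0,0,0,-0.9],[-3,8,0,0,0,0,-0.9],[-4.2,11.5,0,0,0,0,-0.9],[-4.9,13.6,0,0,0,0,-0.9],[-4.9,14.1,0,0,0,0,-0.9]]]'; python3 st.py
python3 - <<'E'
from h import *
for n in C: cv2.imwrite(f'pics/{n}2.png',arm.get_image(n)[:,:,::-1])
s=cv2.imread('pics/scene2.png')[170:310,280:420];t=cv2.imread('pics/top2.png')[160:300,250:390]
cv2.imwrite('pics/v3.png',cv2.resize(np.hstack([s,t]),(800,400),interpolation=cv2.INTER_CUBIC))
E
python3 st.py
```

```text
clock: 3.1
position: [0.584, -0.2753, 0.1311]
ee_rot: [2.333, 2.092, 0.006]
force: [0.2, 0.2, -1.0]
width: 0.149
t 3.10 pos [ 58.4  -27.53  13.11] yangle -6.24 z [ 0.0081 -0.0029 -1.    ] F [ 0.2  0.2 -1. ] T [-0.11 -0.12 -0.01] w 0.149
clock: 3.6
position: [0.5099, -0.0831, 0.1254]
ee_rot: [-2.33, -2.107, -0.0]
force: [0.3, 0.8, -1.2]
width: 0.15
clock: 4.1
position: [0.4606, 0.0594, 0.1256]
ee_rot: [-2.324, -2.112, -0.0]
force: [0.7, -0.5, -0.5]
width: 0.146
t 4.10 pos [46.06  5.94 12.56] yangle -5.48 z [-4.e-04  9.e-04 -1.e+00] F [ 0.7 -0.5 -0.5] T [-0.03 -0.12  0.04] w 0.146
t 4.20 pos [46.19  5.7  12.56] yangle -5.64 z [ 1.e-04 -0.e+00 -1.e+00] F [ 0.5 -0.4 -0.9] T [-0.06 -0.13 -0.02] w 0.149
```

View pics/v3.png

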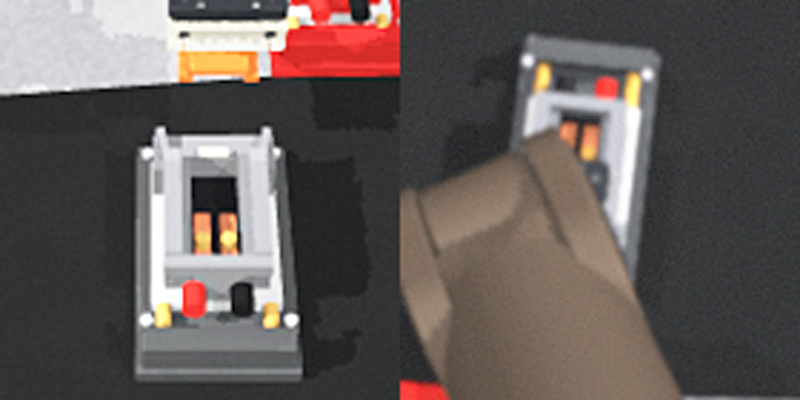

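```bash
cat > cv.py <<'E'
from ov import *
from scipy.spatial.transform import Rotation as R
def coverpose(dz=.0359):
    s=arm.observe(); M=R.from_rotvec(s['ee_rot']).as_matrix(); p=s['position']; a=np.arctan2(M[1,1],M[0,1])
    o=p-.015*np.array([np.cos(a),np.sin(a),0]); o[2]-=dz
    return np.r_[o,a]
if __name__=='__main__':
    tag,hx,hy,ha=sys.argv[1],*map(float,sys.argv[2:5])
    im=f'pics/s{tag}.png'; cv2.imwrite(im,arm.get_image('scene')[:,:,::-1]); cp=coverpose()
    hp=[hx,hy,0,ha]
    c,s_=np.cos(ha),np.sin(ha); d=cp[:2]-[hx,hy]; print('cover in home mm',1000*np.array([c*d[0]+s_*d[1],-s_*d[0]+c*d[1],cp[2]-.05]).round(4),'dyaw',np.degrees(cp[3]-ha).round(2))
    B=[(tf(cp,b),(255,0,0)) for b in COV[:4]]+[(tf(hp,b),col) for b,col in NB[2:]]
    x0,y0,w,h=map(int,sys.argv[5:9]);k=min(400/w,590/h)
    overlay('scene',[0,0,0,0],f'pics/v{tag}.png',x0,y0,w,h,k,im,B,.8)
E
python3 cv.py 10 .576 .045 -.1 320 175 70 95; python3 st.py
```

```text
cover in home mm [-129.4   -0.5   39.6] dyaw -0.01
t 4.25 pos [46.22  5.59 12.55] yangle -5.74 z [ 0.e+00 -4.e-04 -1.e+00] F [-0.1 -1.  -1.4] T [-0.04 -0.14 -0.01] w 0.150
```

View pics/v10.png

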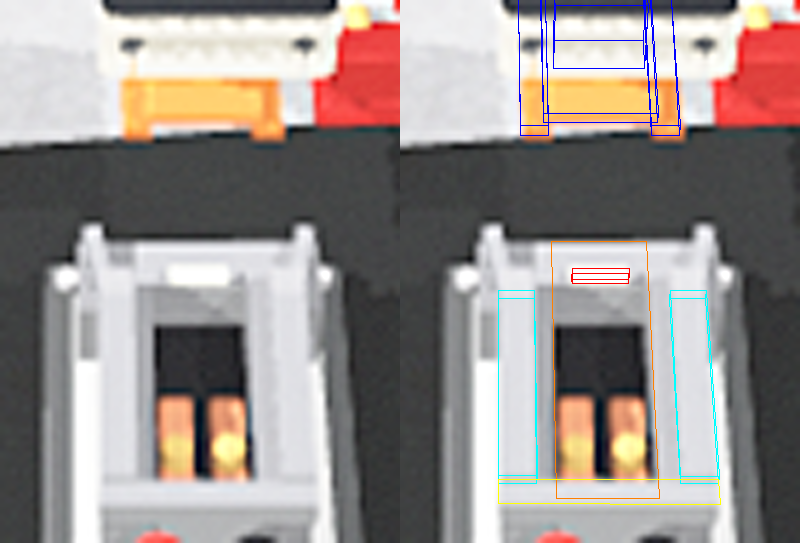

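```bash
python3 -m creep '[[[0.8,-0.2,0,0,0,0,-0.9],[1.6,-0.35,0,0,0,0,-0.9],[2.4,-0.45,-0.8,0,0,0,-0.9],[2.67,-0.47,-2,0,0,0,-0.9],[2.67,-0.47,-2.9,0,0,0,-0.9]]]'; python3 -m creep '[[[0,0,0,0,0,0,-0.9],[0,0,0,0,0,0,-0.9]]]'; python3 st.py;python3 cv.py 11 .576 .045 -.1 320 175 70 95
```

```text
clock: 4.75
position: [0.4887, 0.0514, 0.0952]
ee_rot: [-2.33, -2.106, 0.001]
force: [0.2, -0.5, -1.4]
width: 0.149
clock: 4.95
position: [0.4879, 0.0519, 0.0962]
ee_rot: [-2.329, -2.107, 0.002]
force: [0.4, 0.8, -0.6]
width: 0.152
t 4.95 pos [48.79  5.19  9.62] yangle -5.71 z [-1.5e-03 -1.0e-04 -1.0e+00] F [ 0.4  0.8 -0.6] T [-0.02 -0.13 -0.03] w 0.152
cover in home mm [-103.    -1.9   10.7] dyaw 0.02
```

View pics/v11.png

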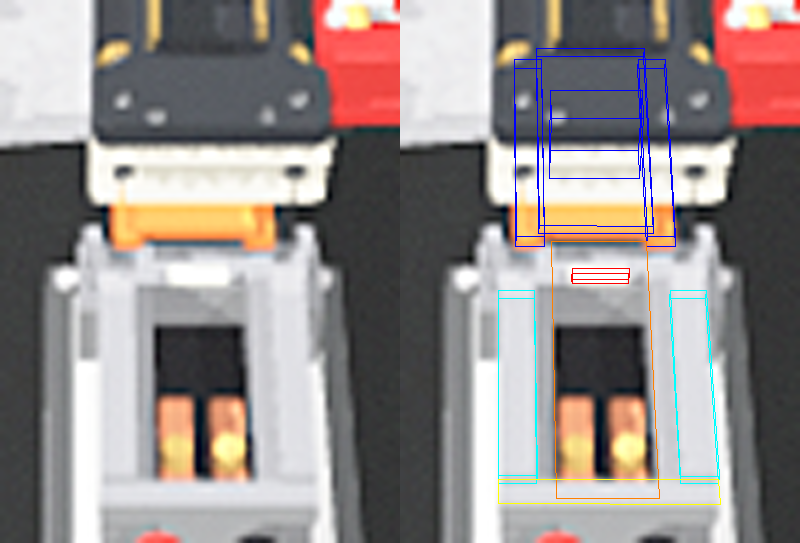

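```bash
python3 -m creep '[[[0,0.15,-0.3,0,0,0,-0.9],[0,0.15,-0.6,0,0,0,-0.9],[0,0.15,-0.8,0,0,0,-0.9],[0,0.15,-0.9,0,0,0,-0.9],[0,0.15,-0.9,0,0,0,-0.9]]]'; python3 st.py;python3 cv.py 12 .576 .045 -.1 320 175 70 95; python3 st.py
```

```text
clock: 5.5
position: [0.4885, 0.0532, 0.0876]
ee_rot: [-2.33, -2.107, 0.0]
force: [-1.1, -0.4, -1.9]
width: 0.146
t 5.50 pos [48.85  5.32  8.76] yangle -5.74 z [-2.e-04 -1.e-04 -1.e+00] F [-1.1 -0.4 -1.9] T [-0.07 -0.12 -0.05] w 0.146
cover in home mm [-102.9   -0.5    1.8] dyaw -0.01
t 5.55 pos [48.85  5.33  8.77] yangle -5.74 z [-1.e-04 -0.e+00 -1.e+00] F [-0.4  0.1 -1.4] T [ 0.01 -0.1  -0.04] w 0.153
```

View pics/v12.png

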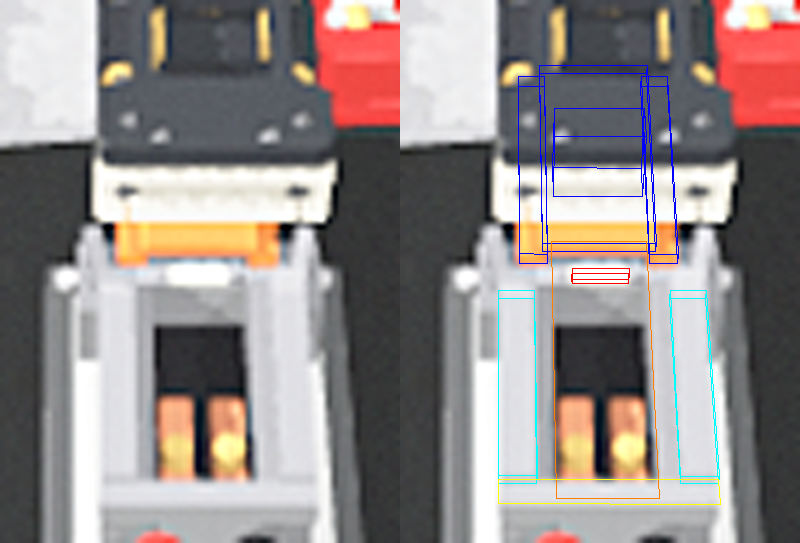

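```bash
python3 -m creep '[[[0,0,-0.05,0,0,0,-0.9],[0,0,-0.1,0,0,0,-0.9],[0,0,-0.1,0,0,0,-0.9]]]'; python3 st.py; python3 -m creep '[[[0,0,-0.03,0,0,0,-0.9],[0,0,-0.06,0,0,0,-0.9],[0,0,-0.06,0,0,0,-0.9]]]'; python3 st.py
```

```text
clock: 5.85
position: [0.4885, 0.0533, 0.0867]
ee_rot: [2.33, 2.107, 0.0]
force: [0.2, 0.0, -0.1]
width: 0.148
t 5.85 pos [48.85  5.33  8.67] yangle -5.74 z [ 0.  0. -1.] F [ 0.2  0.  -0.1] T [ 0.   -0.07  0.03] w 0.148
clock: 6.15
position: [0.4885, 0.0533, 0.0861]
ee_rot: [-2.33, -2.108, 0.0]
force: [0.7, 0.5, -0.9]
width: 0.149
t 6.15 pos [48.85  5.33  8.61] yangle -5.74 z [-1.e-04 -0.e+00 -1.e+00] F [ 0.7  0.5 -0.9] T [ 0.01 -0.04 -0.04] w 0.149
```

```bash
for i in 1 2 3; do python3 -m creep '[[[0,0,-0.03,0,0,0,-0.9],[0,0,-0.03,0,0,0,-0.9]]]'>/dev/null; python3 st.py; done
```

```text
t 6.35 pos [48.86  5.33  8.58] yangle -5.74 z [ 1.e-04 -0.e+00 -1.e+00] F [-0.5 -0.1 -1.1] T [ 0.02 -0.12 -0.02] w 0.151
t 6.55 pos [48.88  5.33  8.58] yangle -5.74 z [ 6.e-04 -0.e+00 -1.e+00] F [-0.1 -1.1  1.7] T [-0.13 -0.01 -0.04] w 0.148
t 6.75 pos [48.91  5.32  8.57] yangle -5.75 z [ 0.0011 -0.     -1.    ] F [-1.5 -0.6  5.4] T [-0.22 -0.03  0.01] w 0.149
```

```bash
python3 -m creep '[[[0.2,-0.02,0.05,0,0,0,-0.9],[0.6,-0.06,0.05,0,0,0,-0.9],[1,-0.1,0.05,0,0,0,-0.9],[1.4,-0.14,0.05,0,0,0,-0.9],[1.8,-0.18,0.05,0,0,0,-0.9]]]'; python3 st.py;python3 cv.py 13 .576 .045 -.1 320 175 70 95; python3 st.py
```

```text
clock: 7.25
position: [0.5059, 0.0517, 0.0858]
ee_rot: [-2.329, -2.107, 0.002]
force: [-5.5, 0.2, 9.4]
width: 0.151
t 7.25 pos [50.59  5.17  8.58] yangle -5.72 z [-1.6e-03 -1.0e-04 -1.0e+00] F [-5.5  0.2  9.4] T [0.12 1.11 0.  ] w 0.151
cover in home mm [-84.5  -0.3  -0.1] dyaw -0.0
t 7.30 pos [50.68  5.16  8.58] yangle -5.73 z [-6.e-04  0.e+00 -1.e+00] F [-1.6  0.1  3.6] T [0.02 0.26 0.02] w 0.149
```

View pics/v13.png

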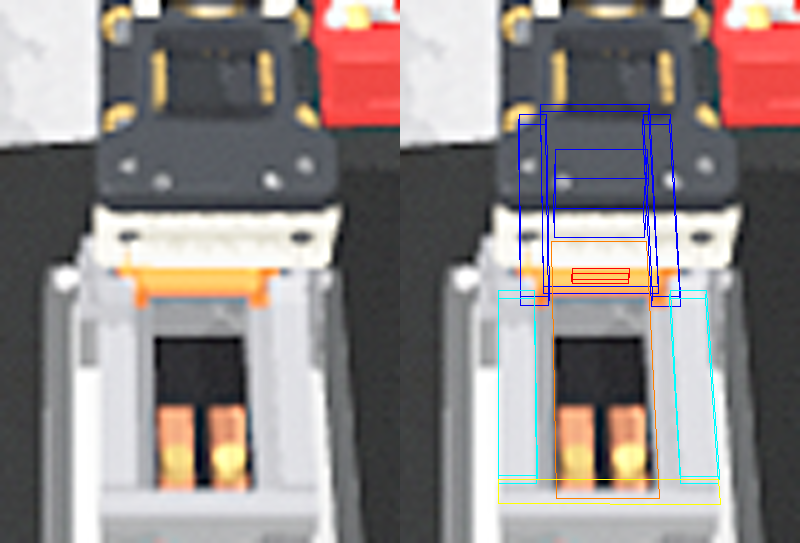

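```bash
python3 -m creep '[[[0,0,0.02,0,0,0,-0.9],[0,0,0.02,0,0,0,-0.9]]]' >/dev/null; python3 st.py;python3 cv.py 14 .576 .045 -.1 320 175 70 95; python3 st.py
```

```text
t 7.50 pos [50.65  5.16  8.59] yangle -5.74 z [-2.e-04  1.e-04 -1.e+00] F [-1.7  0.2  3.4] T [0.11 0.33 0.05] w 0.147
cover in home mm [-84.9  -0.4  -0.1] dyaw -0.0
t 7.55 pos [50.64  5.16  8.58] yangle -5.73 z [-3.e-04  1.e-04 -1.e+00] F [-2.4  1.3  2.5] T [ 0.15  0.3  -0.04] w 0.150
```

View pics/v14.png

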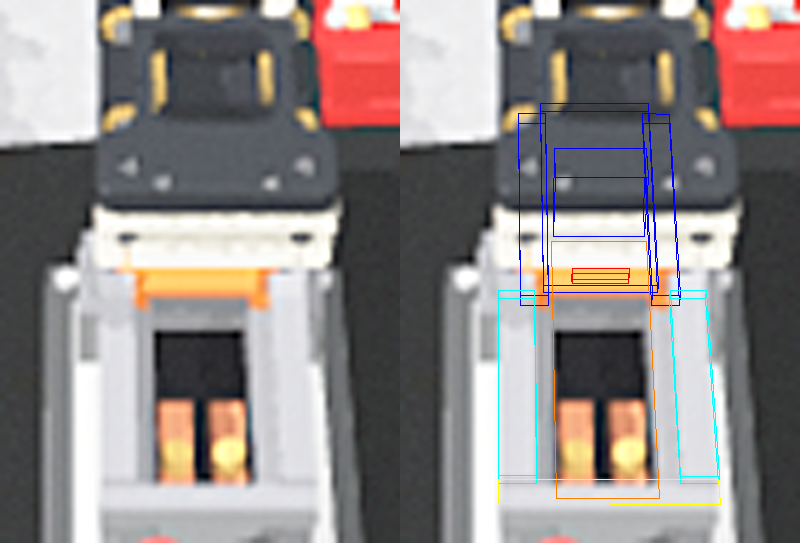

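```bash
python3 -m creep '[[[0.2,-0.02,0.03,0,0,0,-0.9],[0.4,-0.04,0.03,0,0,0,-0.9],[0.6,-0.06,0.03,0,0,0,-0.9],[0.8,-0.08,0.03,0,0,0,-0.9],[0.8,-0.08,0.03,0,0,0,-0.9]]]' >/dev/null; python3 st.py;python3 cv.py 15 .576 .045 -.1 320 175 70 95; python3 st.py
```

```text
t 8.05 pos [51.5   5.06  8.62] yangle -5.75 z [ 3.e-04  0.e+00 -1.e+00] F [ 0.1  0.4 -0.6] T [-0.01 -0.08  0.01] w 0.151
cover in home mm [-76.5  -0.5   0.3] dyaw -0.02
t 8.10 pos [51.47  5.06  8.62] yangle -5.75 z [ 1.e-04  0.e+00 -1.e+00] F [-0.3  0.2 -1.1] T [ 0.02 -0.11 -0.02] w 0.147
```

View pics/v15.png

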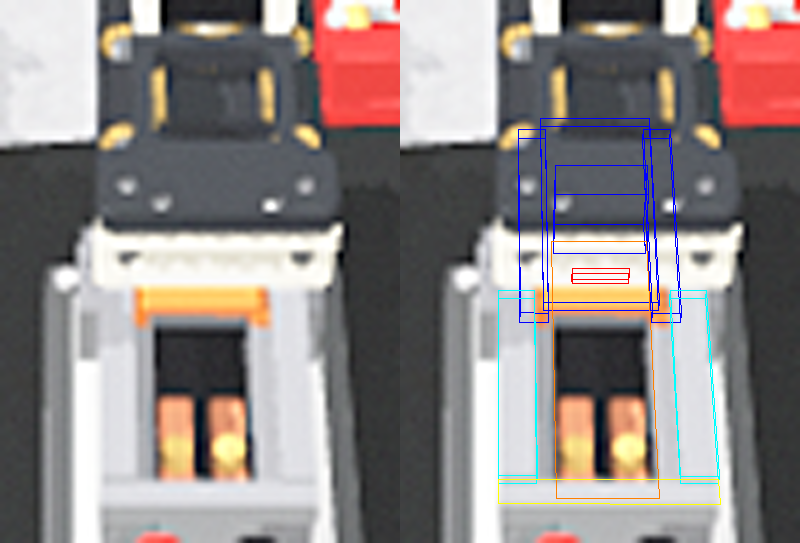

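```bash
python3 -m creep '[[[0.4,-0.04,0,0,0,0,-0.9],[0.8,-0.08,0,0,0,0,-0.9],[1.2,-0.12,0,0,0,0,-0.9],[1.6,-0.16,0,0,0,0,-0.9],[1.6,-0.16,0,0,0,0,-0.9]]]' >/dev/null; python3 st.py
python3 -m creep '[[[0.4,-0.04,0,0,0,0,-0.9],[0.8,-0.08,0,0,0,0,-0.9],[1.2,-0.12,0,0,0,0,-0.9],[1.2,-0.12,0,0,0,0,-0.9]]]' >/dev/null; python3 st.py;python3 cv.py 16 .576 .045 -.1 320 175 70 95; python3 st.py
```

```text
t 8.60 pos [53.13  4.9   8.62] yangle -5.76 z [ 6.e-04  1.e-04 -1.e+00] F [-0.8  0.1 -2. ] T [ 0.03 -0.04 -0.05] w 0.151
t 9.00 pos [54.32  4.78  8.63] yangle -5.76 z [ 5.e-04  1.e-04 -1.e+00] F [ 0.9  0.8 -1. ] T [-0.01 -0.04  0.01] w 0.147
cover in home mm [-48.3  -0.5   0.3] dyaw -0.02
t 9.05 pos [54.29  4.78  8.62] yangle -5.75 z [ 2.e-04  0.e+00 -1.e+00] F [-0.7 -0.3 -0.8] T [ 0.02 -0.06 -0.01] w 0.152
```

View pics/v16.png

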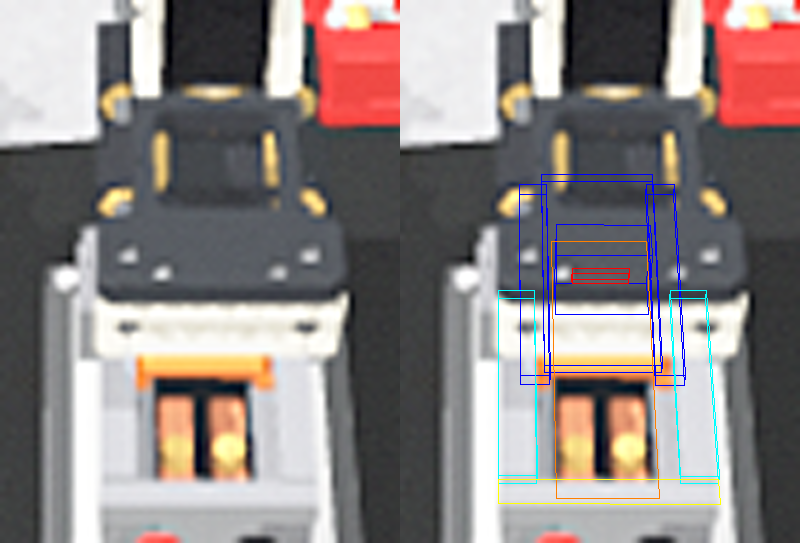

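```bash
python3 -m creep '[[[0.4,-0.04,0,0,0,0,-0.9],[0.8,-0.08,0,0,0,0,-0.9],[1.2,-0.12,0,0,0,0,-0.9],[1.6,-0.16,0,0,0,0,-0.9],[2,-0.2,0,0,0,0,-0.9]]]' >/dev/null; python3 st.py
for i in 1 2 3; do python3 -m creep '[[[0.2,-0.02,0,0,0,0,-0.9],[0.4,-0.04,0,0,0,0,-0.9]]]' >/dev/null; python3 st.py; done
```

```text
t 9.55 pos [56.3   4.58  8.62] yangle -5.74 z [ 1.e-04  0.e+00 -1.e+00] F [-0.9  0.4 -0.9] T [-0.03 -0.08  0.03] w 0.152
t 9.75 pos [56.67  4.55  8.62] yangle -5.74 z [-1.e-04  0.e+00 -1.e+00] F [-0.9 -0.4 -1.1] T [-0.03 -0.08 -0.03] w 0.153
t 9.95 pos [57.06  4.51  8.62] yangle -5.74 z [-1.e-04 -0.e+00 -1.e+00] F [ 0.3  0.2 -1.6] T [-0.05 -0.15 -0.11] w 0.146
t 10.15 pos [57.47  4.47  8.63] yangle -5.74 z [ 0. -0. -1.] F [-0.4 -0.6 -1.2] T [ 0.04 -0.08 -0.03] w 0.152
```

```bash
for i in 1 2 3 4 5 6; do python3 -m creep '[[[0.1,-0.01,0,0,0,0,-0.9],[0.2,-0.02,0,0,0,0,-0.9]]]' >/dev/null; python3 st.py; done
```

```text
t 10.35 pos [57.62  4.45  8.61] yangle -5.73 z [-9.e-04 -1.e-04 -1.e+00] F [-1.2 -0.3  0.8] T [0.08 0.53 0.01] w 0.154
t 10.55 pos [57.79  4.44  8.61] yangle -5.73 z [-1.3e-03 -1.0e-04 -1.0e+00] F [-3.6 -0.1  1.4] T [0.11 0.98 0.05] w 0.152
t 10.75 pos [57.99  4.41  8.61] yangle -5.73 z [-1.4e-03 -2.0e-04 -1.0e+00] F [-6.2  1.3  3. ] T [0.16 1.38 0.02] w 0.144
t 10.95 pos [58.15  4.4   8.61] yangle -5.73 z [-2.1e-03 -2.0e-04 -1.0e+00] F [-7.   0.8  6.1] T [0.21 1.89 0.02] w 0.150
t 11.15 pos [58.31  4.38  8.61] yangle -5.72 z [-2.8e-03 -3.0e-04 -1.0e+00] F [-7.3  0.2  7. ] T [ 0.23  2.24 -0.  ] w 0.147
t 11.35 pos [58.48  4.37  8.62] yangle -5.71 z [-3.4e-03 -3.0e-04 -1.0e+00] F [-10.    0.5   8.9] T [0.23 2.55 0.05] w 0.149
```

```bash
python3 cv.py 17 .576 .045 -.1 320 175 70 95; python3 st.py
```

```text
cover in home mm [-6.  -0.4  0.3] dyaw 0.01
t 11.40 pos [58.49  4.37  8.62] yangle -5.72 z [-3.3e-03 -3.0e-04 -1.0e+00] F [-8.9  0.5  7.2] T [0.21 2.32 0.04] w 0.149
```

View pics/v17.png

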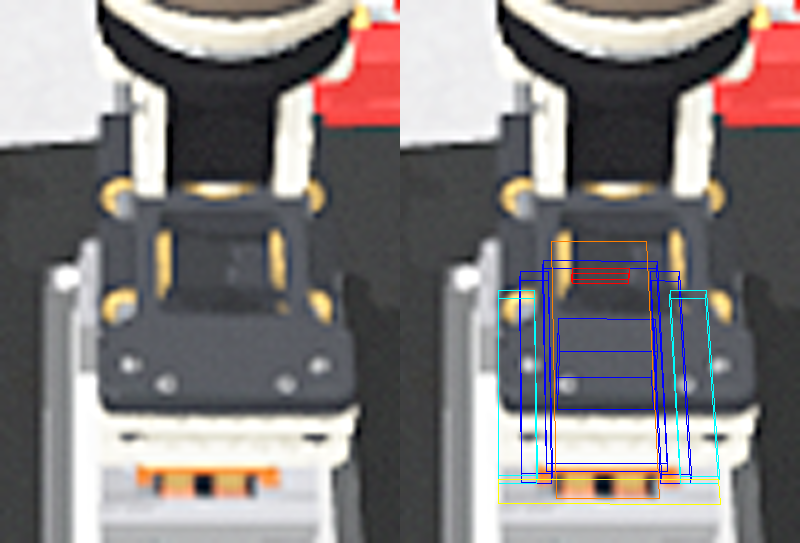

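```bash
for i in 1 2 3 4 5; do python3 -m creep '[[[0.1,-0.01,0,0,0,0,-0.9],[0.2,-0.02,0,0,0,0,-0.9]]]' >/dev/null; python3 st.py; done
```

```text
t 11.60 pos [58.65  4.36  8.62] yangle -5.71 z [-3.9e-03 -4.0e-04 -1.0e+00] F [-12.    1.   10.5] T [0.25 3.   0.  ] w 0.148
t 11.80 pos [58.84  4.35  8.62] yangle -5.71 z [-4.1e-03 -3.0e-04 -1.0e+00] F [-11.3   1.   10. ] T [0.27 2.97 0.03] w 0.151
t 12.00 pos [59.03  4.33  8.63] yangle -5.71 z [-4.2e-03 -3.0e-04 -1.0e+00] F [-13.    1.3  11.9] T [ 0.3   3.19 -0.04] w 0.150
t 12.20 pos [59.23  4.31  8.63] yangle -5.70 z [-4.2e-03 -3.0e-04 -1.0e+00] F [-11.5   1.7  11.7] T [0.24 3.2  0.  ] w 0.153
t 12.40 pos [59.55  4.28  8.64] yangle -5.71 z [-1.8e-03 -1.0e-04 -1.0e+00] F [-7.7  1.8  2.4] T [0.3  1.62 0.04] w 0.151
```

```bash
for i in 1 2; do python3 -m creep '[[[0.1,-0.01,0,0,0,0,-0.9],[0.1,-0.01,0,0,0,0,-0.9]]]' >/dev/null; python3 st.py; done; python3 cv.py 18 .583 .0443 -.1 320 175 70 95; python3 st.py
```

```text
t 12.60 pos [59.63  4.27  8.6 ] yangle -5.71 z [-2.4e-03 -1.0e-04 -1.0e+00] F [-8.5  1.2  4. ] T [0.21 1.55 0.1 ] w 0.148
t 12.80 pos [59.69  4.26  8.6 ] yangle -5.70 z [-3.3e-03 -2.0e-04 -1.0e+00] F [-9.5  1.7  4.6] T [0.23 1.94 0.02] w 0.151
cover in home mm [-1.  -0.3  0.1] dyaw 0.03
t 12.85 pos [59.68  4.26  8.6 ] yangle -5.70 z [-3.2e-03 -2.0e-04 -1.0e+00] F [-9.   0.9  6. ] T [0.26 1.97 0.08] w 0.150
```

View pics/v18.png

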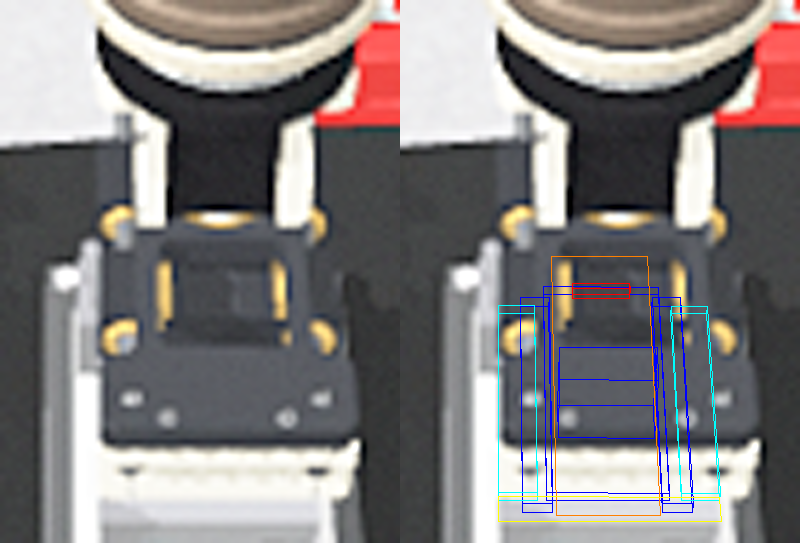

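```bash
for i in 1 2 3; do python3 -m creep '[[[0.1,-0.01,0,0,0,0,-0.9],[0.1,-0.01,0,0,0,0,-0.9]]]' >/dev/null; python3 st.py; done
```

```text
t 13.05 pos [59.69  4.26  8.6 ] yangle -5.69 z [-4.9e-03 -4.0e-04 -1.0e+00] F [-13.1   1.5   9.9] T [0.23 2.74 0.07] w 0.149
t 13.25 pos [59.7   4.26  8.6 ] yangle -5.68 z [-6.7e-03 -6.0e-04 -1.0e+00] F [-16.1   1.   12. ] T [0.26 3.52 0.05] w 0.148
t 13.45 pos [59.71  4.26  8.6 ] yangle -5.67 z [-8.2e-03 -8.0e-04 -1.0e+00] F [-19.2   2.   15.5] T [0.3  4.26 0.05] w 0.149
```

```bash
python3 -m creep '[[[-0.2,0.02,0,0,0,0,-0.9],[-0.4,0.04,0,0,0,0,-0.9],[-0.6,0.06,0,0,0,0,-0.9],[-0.6,0.06,0,0,0,0,-0.9]]]' >/dev/null; python3 st.py;  python3 -m creep '[[[-0.1,0.01,0,0,0,0,-0.9],[-0.2,0.02,0,0,0,0,-0.9],[-0.3,0.03,0,0,0,0,-0.9],[-0.3,0.03,0,0,0,0,-0.9]]]' >/dev/null; python3 st.py
```

```text
t 13.85 pos [59.45  4.29  8.6 ] yangle -5.70 z [-0.0017 -0.     -1.    ] F [-5.8  1.5  1.2] T [0.25 1.27 0.07] w 0.144
t 14.25 pos [59.25  4.3   8.61] yangle -5.73 z [-1.e-04  1.e-04 -1.e+00] F [-3.1  2.  -3.4] T [0.31 0.74 0.  ] w 0.147
```

```bash
python3 -m creep '[[[-0.1,0.01,0,0,0,0,-0.9],[-0.2,0.02,0.02,0,0,0,-0.9],[-0.25,0.02,0.04,0,0,0,-0.9],[-0.25,0.02,0.04,0,0,0,-0.9]]]' >/dev/null; python3 st.py;  python3 -m creep '[[[0,0,0,0,0,0,-0.5],[0,0,0,0,0,0,-0.1],[0,0,0,0,0,0,0],[0,0,0,0,0,0,0],[0,0,0,0,0,0,0]]]' >/dev/null; python3 st.py;python3 -m creep '[[[0,0,1.5,0,0,0,0],[0,0,5,0,0,0,0],[0,0,9,0,0,0,0],[0,0,13,0,0,0,0],[0,0,16,0,0,0,0]]]' ;python3 -m creep '[[[-4,4,2,0,0,0,0],[-8,8,2,0,0,0,0],[-12,12,4,0,0,0,0],[-15,15,4,0,0,0,0],[-15,15,4,0,0,0,0]]]'; python3 st.py
python3 - <<'E'
from h import *
for n in C: cv2.imwrite(f'pics/{n}3.png',arm.get_image(n)[:,:,::-1])
E
```

```text
t 14.65 pos [59.06  4.29  8.7 ] yangle -5.76 z [ 1.1e-03 -1.0e-04 -1.0e+00] F [-2.   0.2 -2.3] T [-0.    0.14  0.07] w 0.146
t 15.15 pos [59.02  4.31  8.67] yangle -5.74 z [ 2.e-04  0.e+00 -1.e+00] F [-0.6  0.3  0.1] T [ 0.01 -0.11 -0.01] w 0.490
clock: 15.65
position: [0.5905, 0.0435, 0.2506]
ee_rot: [2.328, 2.107, 0.004]
force: [0.6, 0.4, -0.5]
width: 0.498
clock: 16.15
position: [0.4364, 0.1973, 0.289]
ee_rot: [-2.323, -2.115, -0.004]
force: [0.9, -0.2, -0.1]
width: 0.502
t 16.15 pos [43.64 19.73 28.9 ] yangle -5.38 z [ 0.0019  0.0019 -1.    ] F [ 0.9 -0.2 -0.1] T [-0.05 -0.11 -0.04] w 0.502
```

View pics/scene3.png

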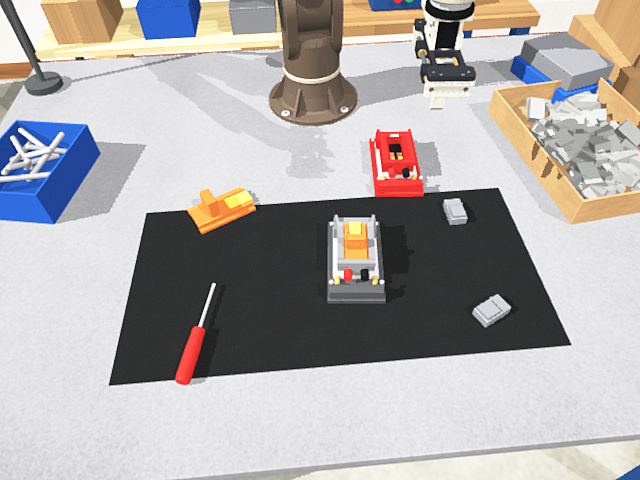

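View pics/top3.png

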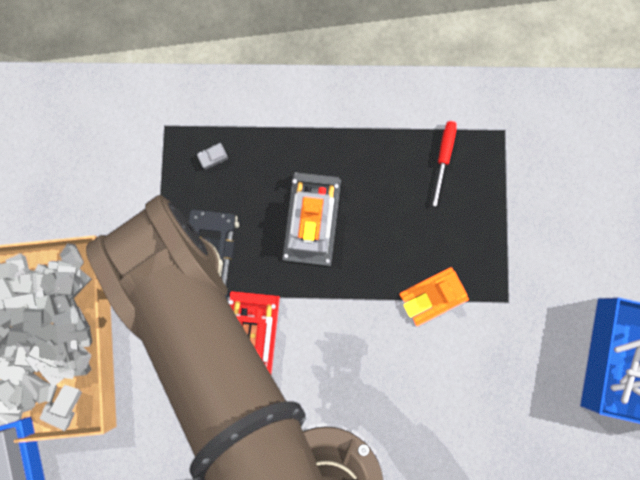

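Run:
```python
from ov import *
B=[(b+[0,0,.05],(255,0,0)) for b in COV]+[NB[2],NB[6]]
p=[.576,.0448,0,-.1]
overlay('top',p,'pics/f1.png',280,180,60,75,6.6,'pics/top3.png',B,1)
overlay('scene',p,'pics/f2.png',322,208,60,75,6.6,'pics/scene3.png',B,1)
a,b=cv2.imread('pics/f1.png'),cv2.imread('pics/f2.png')
cv2.imwrite('pics/f.png',cv2.resize(np.vstack([a,b]),None,fx=.6,fy=.6,interpolation=cv2.INTER_AREA))
```

```text
(no output)
```

View pics/f1.png

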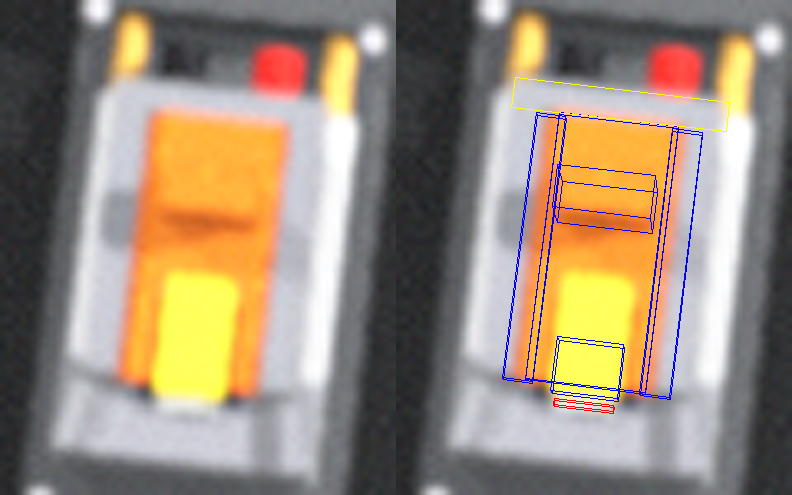

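View pics/f2.png

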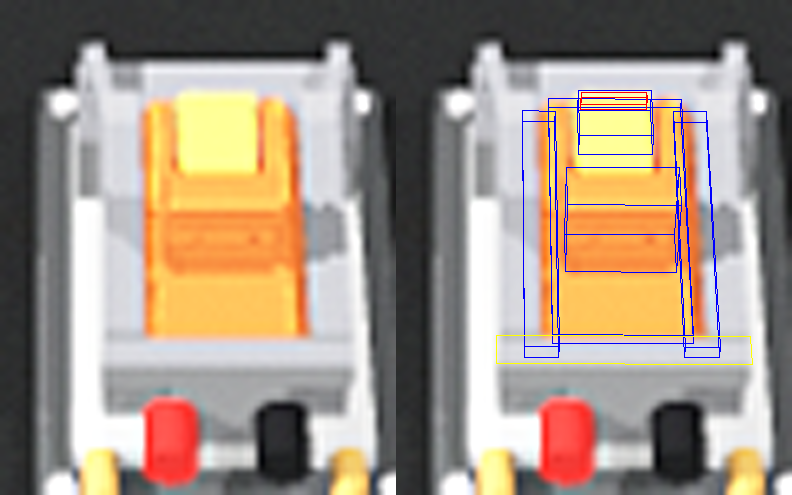

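The cover lies flush against the end stop. In the top view the white ledge shows just behind the yellow tab, and the spares and screwdriver have not moved. I'll let everything settle and hand in.

```bash
python3 -m creep '[[[0,0,0,0,0,0,0],[0,0,0,0,0,0,0],[0,0,0,0,0,0,0]]]'; python3 -c "
from cell import arm
print(arm.sign_off())"
```

```text
clock: 16.55
position: [0.4409, 0.1919, 0.2865]
ee_rot: [2.332, 2.105, -0.001]
force: [0.4, 0.4, 0.1]
width: 0.502
the job is handed in; nothing more can be done
None
```

The small orange cover is shut in the grey housing and released. I handed the job in at 16.55 s, and no verdict was reported.

- **Grip and entry:** I pinched the rib (opening read 13.8 mm against 14 mm). I set the cover in the mouth with about 5 N of downward contact and slid it along the rails.
- **Click:** The push rose to about 13 N at the ledge, then dropped to about 8 N as the tab clicked down.
- **End stop:** I pressed on until the cover stopped moving. The wrist then read about 19 N along the rails and 15 N vertically, roughly 25 N combined, under the 40 N limit. I let the spring relax before opening the jaws.
- **Last pictures:** The cover's front edge lies against the end stop and the tab sits just ahead of the white ledge. The spares and screwdriver look unmoved by eye, and the gripper is well clear.

**Checks that disagreed:**
- The housing measured about 4 mm nearer the robot than the nest's base suggested. I used the housing's own measurement.
- Soon after the cover touched the rails, contact briefly reached about 9 N downward and pushed the housing back about 4 mm. I raised the tool slightly, and the cover then ran freely.

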